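# Hang the keyhole tube holder and park the sample tube

## Robot

A 7-joint arm with a two-finger parallel gripper is mounted at the origin on a cart in front of the work surface, level with it; the furniture and walls round the work are solid. World frame = base frame: x ahead of the robot, y to its left, z up, the work surface at z = 0. Lengths are in mm, angles in rad, forces in N, time in s.
With the tool pointing down it reaches from about 350 to 900 mm from the base axis. Payload 8.1 kg.
Tool frame: the origin (TCP) lies at the very end of the fingers, on their centre line; the grasp point (between the pads) lies arm.pinch_z behind it (arm.pinch_z is the distance from the TCP to the grasp point, in mm); z points along the fingers, y is the line along which they close (so a half turn about z gives the same grasp; the last joint's range is limited). The gripper opens to 85 mm and grips with 20 to 120 N. Pads are 22 mm wide; open, the fingers measure 114 mm over their backs; the gripper's body (76 mm by 85 mm) begins 54 mm behind the grasp point. The pads swing forward as they close: fully open they stand 13 mm farther back than shut.
Start: joints at [-1.228, 0.434, 0.025, 1.573, -0.012, 1.134, -0.075], TCP at [269.515, 563.917, 231.323] pointing down, gripper open.
Joint ranges: [-2.62, 2.62], [-0.44, 2.09], [-1.27, 1.32], [0.08, 2.57], [-1.32, 4.46], [0.12, 2], [-2.74, 2.74]. Speed limits (rad/s): [2.22, 2.22, 3.01, 3.01, 3.14, 3.14, 3.14].

## Interface

Orientations are given as a rotation vector (axis times angle).
In Python, from station import arm gives the robot as it stands.
- The arm moves only by the tool move_arm, never from a script. Its argument "increments" is a list that holds one entry, the list of rows, each a list of 7 numbers: the shift along the tool's x, y, z in units of 2.5 cm (1.0 is 2.5 cm), then the turn, a rotation vector about the tool's x, y, z in units of 0.12 rad (1.0 is 0.12 rad), then the opening, from 0 (shut) to 1 (fully open). In form: [[[dx, dy, dz, ax, ay, az, claw], ...]]. A call has exactly 10 rows; each row shifts and turns the commanded pose from where the row before left it, along the tool's axes as they then stand; what a row does not reach is not made up. A row lasts 1/8 s, in which the tool goes at most 62.5 mm and 10.7 degrees, less where a joint would pass 70% of its speed; a pose out of reach is approached as far as the arm can. A call with a number of a shift or a turn outside -1 to 1 is refused whole. A call with a gripper value outside its range is refused whole. The fingers move at their own pace and stop on an object; "newtons" is the grip in N (left out, the last holds). Time passes only in rows, so rows that do not move let the fingers close, or fill a call up. It gives the time, the measured TCP pose, the force, the opening and the grip force at its end, in the units of the state.
- arm.state(): the state, without advancing time (a new reading comes with each control period).
- arm.snapshot(name): name is "scene" or "side" or "wrist"; returns (picture, depth): 384x512x3 uint8, red, green, blue; 384x512 float32, mm along the optical axis (not along the pixel's ray), 0 where there is no reading.
- arm.get_calibration(name): a dict with "fx", "fy", "cx", "cy" (pixels), "pose" (4x4, takes a point from camera to world coordinates); the wrist camera has in their place "tool_from_camera" (4x4, takes a point from camera to tool coordinates, whose origin is the TCP and whose axes are the flange's). Camera axes: x right, y down, z forward; pixel columns grow to the right and rows downward; lengths in mm; the calibration is good to about 2 mm. The wrist camera is an equidistant fisheye: a pixel r from the principal point sees the ray r / f radians off the axis. A picture is of the moment at which its call begins: read the wrist's pose just before it. get_calibration takes no time and is no camera call.
- arm.hand_in(): hands the job in; it is judged then, once.
The state is a dict: "t": time; "joints": joint angles; "joint_vel": joint speeds; "tau": joint torques, N m; "tcp_pos": TCP position; "eef_rot": TCP orientation; "contact_force": force on the tool from outside, world axes, zero at the start; "ft_torque": the same for the moment, N m; "opening": opening from 0.0 (shut) to 1.0 (fully open); "finger_force": force on a finger pad.
Only numpy, scipy, OpenCV 4.12 (cv2) and the standard library are available. Lean on these libraries where they do the work, as an engineer would, in place of code of your own. Each camera call takes 0.05 s, during which the arm holds its last target. There are 200 camera calls.

## Task

Hang the blue tube holder on the brass-headed screw of the grey upright panel: pass the round hole of its keyhole over the screw head, then slide the holder down until the screw sits at the top end of the narrow slot and the holder hangs upright. Then stand the orange-capped tube that is at the front of the worktop in the hanging holder, lowering it in without dropping it, cap up. Leave the blue-capped tube and the beaker standing where they are.

Things in the scene. Friction and masses are not known exactly. Their poses are not given: they have to be found in the camera images.
- panel: Grey steel panel, 160 wide x 220 tall x 6 mm, upright on an 8 mm foot plate that reaches 35 mm in front of the face; fixed. Origin on the worktop below the middle of the front face. z up, x into the face (away from the viewer in front), y along it. A screw stands out of the face along -x, 200 mm up, half way across.
- screw (a point): Root of the screw: where its axis meets the panel's front face, 200 mm above the worktop; axes as the panel. Shank 6 mm diameter and 8 mm long in front of the face, then a brass head 14 mm diameter and 4 mm thick (so the head ends 12 mm from the face).
- holder: Loose blue plastic tube holder, 60 deep (x) x 60 wide (y) x 118 mm tall, 0.15-0.3 kg, standing. Origin mid underside; z up, x from open front to back plate. Back plate 5 mm thick, flat back face at x=+30 mm, goes against the panel at the panel's yaw. Side cheeks 5 mm thick, outer faces y=+-30 mm, x=-30 to +25 mm, 98 mm tall: grip across these from above. Front wall 66 mm tall.
- keyhole_hole (a point): Centre of the keyhole's round hole (20 mm diameter, through the back plate), on the plate's back face; holder frame (30, 0, 80) mm. From the hole a slot 9 mm wide runs straight up to a closed end 105 mm above the underside. Axes as the holder.
- slot_end (a point): Point on the holder's back face where the screw axis lies when the screw sits at the top end of the slot: 22 mm above keyhole_hole, holder frame (30, 0, 102) mm. Hung and released, the holder may lean forward or roll a few degrees.
- pocket (a point): Middle of the floor of the holder's tube pocket, holder frame (-7, 0, 22) mm. The pocket is 36 x 36 mm, open at the top, its walls end 66 mm above the holder's underside; above that the cheeks are 50 mm apart inside and end at 98 mm.
- orange_tube: Loose white tube with orange screw cap standing upright on the worktop in front of the panel, 112 mm tall, body 28 mm diameter, cap 34 mm diameter and 14 mm tall, 50 g. Origin at the middle of its underside, z up to the cap. Grip it from above by the cap, whose middle is 105 mm above the underside. (Other tubes at the very back of the worktop are not part of the task.)
- blue_tube: The same tube with a blue cap, standing loose near the orange one; it may stand where the orange one is in another run. To be left alone. Origin at the middle of its underside, z up.
- beaker: Loose clear beaker, 70 mm diameter, 88 mm tall, standing to the left of the panel. To be left alone. Origin at the middle of its underside, z up.
Mind the look-alikes: they are no part of the job. There is more than one size of the panel; the one meant has the size given above.

How it is judged (in metres and radians):
On the way, in this order (a step that is already met when the one before it is completed fails the run):
1. The round hole of the keyhole is over the screw head, back plate near the panel (x of keyhole_hole in the frame of screw above -0.0065 m and y of keyhole_hole in the frame of screw between -0.007 and 0.007 m and z of keyhole_hole in the frame of screw between -0.007 and 0.007 m).
2. The holder is slid down: the screw sits at the top end of the slot (x of slot_end in the frame of screw above -0.0065 m and y of slot_end in the frame of screw between -0.004 and 0.004 m and z of slot_end in the frame of screw between -0.004 and 0.004 m), for 0.2 s.
3. The orange-capped tube stands in the pocket of the hanging holder (horizontal distance between orange_tube and pocket below 0.01 m and z of orange_tube in the frame of pocket between -0.006 and 0.006 m), for 0.2 s.
At the end, for the whole second after the job is handed in: Holder hangs with the slot end on the screw (slot_end within 4 mm of the screw axis across and in height, back face within 6.5 mm of the panel, tilt under 0.2 rad); orange-capped tube in its pocket (within 10 mm of the middle, foot within 6 mm of the floor, tilt under 0.4 rad), both at rest (all of step 2 and all of step 3 and angle between holder's own z axis and vertical below 0.2 rad and angle between orange_tube's own z axis and vertical below 0.4 rad and linear speed of each of holder, orange_tube below 0.03 m/s); the robot touches nothing.
It fails at once if the blue-capped tube is shifted more than 30 mm or tipped (distance of blue_tube from where it was at the start of the episode above 0.03 m or angle between blue_tube's own z axis and vertical above 0.4 rad).
It fails at once if the beaker is shifted more than 30 mm or tipped (distance of beaker from where it was at the start of the episode above 0.03 m or angle between beaker's own z axis and vertical above 0.4 rad).
It fails at once if the orange-capped tube is dropped into the holder (faster than 0.6 m/s at the pocket) (horizontal distance between orange_tube and pocket below 0.03 m and linear speed of orange_tube above 0.6 m/s).
It also fails if it takes over 53 s, if anything falls off the work surface, if the arm or the gripper's body presses on something with over 40 N, if the wrist force passes 120 N, or if a joint passes its speed limit or range.

## Working session

There is one attempt and no reset: what is moved stays moved. The work goes in short steps, Python scripts to look and compute and a tool call to move; the robot and the scene stay as the last step left them, time stands still between calls to the robot, and variables do not carry over. Pictures are saved under pics/ and viewed, at most 10 in all, crops included, and the job is handed in when it is done.

Besides the shell and the picture viewer there is one more tool, called after "Emit:" by a JSON object that holds its "op" and its "data". move_arm: Moves the arm, as the interface text tells. Shifts and turns lie within -1 to 1; 1 stands for 2.5 cm of shift or 0.12 rad of turn. Its arguments: {"type":"object","properties":{"increments":{"type":"array"},"newtons":{"type":"number"}},"required":["increments"]}

```bash
ls; mkdir -p pics; cat > h.py <<'E'
import numpy as np,cv2
from station import arm
from scipy.spatial.transform import Rotation as R
def pts(name,d,c=None):
    c=c or arm.get_calibration(name)
    v,u=np.mgrid[:384,:512]
    P=np.stack([(u-c['cx'])/c['fx']*d,(v-c['cy'])/c['fy']*d,d],-1)
    T=np.array(c['pose']); return P@T[:3,:3].T+T[:3,3]
E
python3 - <<'E'
from h import *
for n in ['scene','side']:
    im,d=arm.snapshot(n); np.savez(n+'.npz',im=im,d=d); cv2.imwrite(f'pics/{n}0.png',cv2.resize(im[...,::-1],(800,600)))
    c=arm.get_calibration(n); print(n,c['fx'],np.round(np.array(c['pose']),3).tolist())
s=arm.state(); print(s['t'],s['tcp_pos'],s['eef_rot'],arm.pinch_z)
E
```

```text
pics
scene 368.23780937156306 [[-0.554, -0.38, 0.741, -230.888], [-0.833, 0.257, -0.49, 857.413], [-0.004, -0.889, -0.458, 614.398], [0.0, 0.0, 0.0, 1.0]]
side 412.237241459776 [[0.871, -0.232, 0.433, 125.278], [-0.491, -0.435, 0.755, -414.864], [0.014, -0.87, -0.492, 615.218], [0.0, 0.0, 0.0, 1.0]]
0.1 [269.33228061 563.50915309 230.60553906] [-6.94600651e-01 -3.06362254e+00  2.18538583e-03] 18.700000000000003
```

View pics/scene0.png

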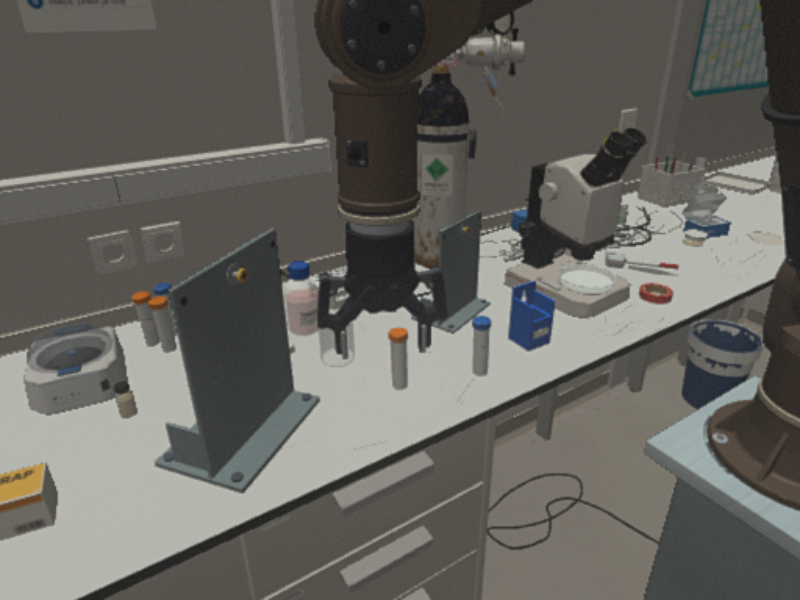

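View pics/side0.png

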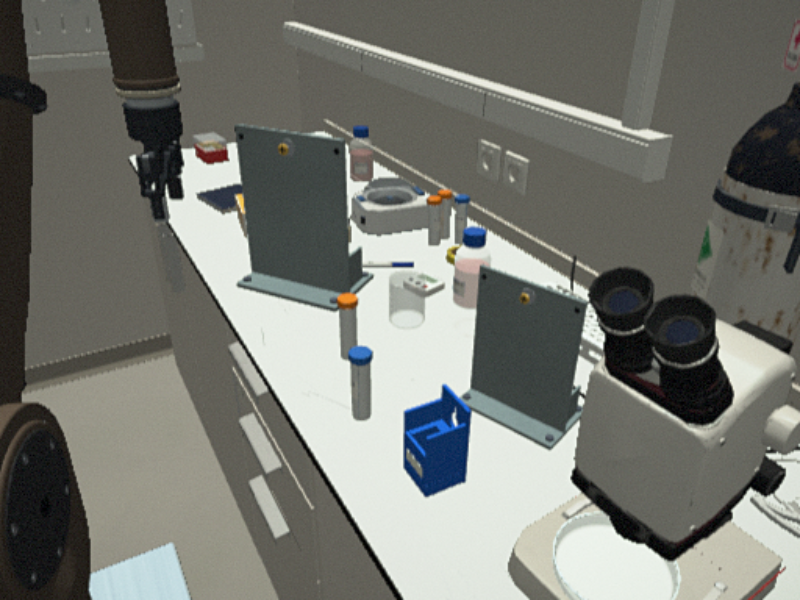

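The scene view shows two grey panels with brass screws. Panel A is at scene (235,370) / side (290,215), and panel B is at scene (460,270) / side (525,350). The holder is at scene (530,318) / side (437,445), the orange cap at scene (398,337) / side (347,300), the blue cap at scene (482,323) / side (360,355), and the beaker at side (407,300). I'll measure both panels to see which is 160x220.

```bash
cat > m.py <<'E'
from h import *
D={}
for n in ['scene','side']:
    z=np.load(n+'.npz'); D[n]=(z['im'],z['d'],pts(n,z['d']))
def comps(n,lo,hi,amin=8):
    im,d,P=D[n]; hsv=cv2.cvtColor(im,cv2.COLOR_RGB2HSV)
    m=cv2.inRange(hsv,np.array(lo),np.array(hi)); k,l,s,c=cv2.connectedComponentsWithStats(m)
    for i in range(1,k):
        if s[i,4]>=amin:
            q=P[(l==i)&(d>0)]
            if len(q): print(n,np.round(c[i]*1.5625),s[i,4],'med',np.round(np.median(q,0)),'p2',np.round(np.percentile(q,2,0)),'p98',np.round(np.percentile(q,98,0)))
for n in D:
    im,d,P=D[n]
    print('orange');comps(n,(5,150,120),(14,255,255));print('brass');comps(n,(15,120,90),(28,255,255),4);print('blue');comps(n,(105,150,60),(125,255,255),30)
for n,uvs in {'side':[(300,220),(525,350)],'scene':[(230,370),(458,280)]}.items():
    im,d,P=D[n]
    for u,v in uvs:
        u=int(u*.64);v=int(v*.64)
        p0=P[v-6:v+7,u-6:u+7].reshape(-1,3)
        c=np.median(p0,0);nn=np.linalg.svd(p0-p0.mean(0))[2][2]; nn[2]=0; nn/=np.linalg.norm(nn)
        for _ in range(4):
            w=(abs((P-c)@nn)<5)&(d>0)&(P[...,2]>15)&(np.linalg.norm(P-c,axis=-1)<180)
            q=P[w]; c2=q.mean(0); e,V=np.linalg.eigh(np.cov((q-c2)[:,:2].T)); nn=np.r_[V[:,0],0]; c=c2
        if nn[0]<0: nn=-nn
        t=np.array([-nn[1],nn[0],0]); y=(q-c)@t; 
        lo,hi=np.percentile(y,[.5,99.5]); print(n,(u,v),'yaw',np.arctan2(nn[1],nn[0]),'width',hi-lo,'mid',c+t*(lo+hi)/2,'top',np.percentile(q[:,2],99.5),np.std((q-c)@nn))
E
python3 m.py; python3 -c "
from h import *
a=cv2.imread('pics/side0.png');import numpy as np
z=np.load('side.npz')['im'][...,::-1]
cv2.imwrite('pics/crop1.png',cv2.resize(z[155:325,205:390],None,fx=3.2,fy=3.2,interpolation=cv2.INTER_CUBIC))"
```

```text
orange
scene [140. 295.] 41 med [885. 744. 109.] p2 [873. 729. 108.] p98 [900. 758. 111.]
scene [156. 300.] 45 med [846. 721. 110.] p2 [831. 708. 108.] p98 [859. 736. 111.]
scene [397. 333.] 60 med [486. 407. 110.] p2 [475. 392. 104.] p98 [502. 421. 112.]
brass
scene [436.  68.] 4 med [902.  31. 480.] p2 [897.  28. 477.] p98 [903.  34. 480.]
scene [605. 138.] 4 med [ 992. -716.  216.] p2 [ 991. -721.  209.] p98 [ 996. -712.  223.]
scene [466. 228.] 4 med [625. 152. 205.] p2 [623. 147. 201.] p98 [627. 154. 206.]
scene [239. 273.] 23 med [485. 659. 288.] p2 [481. 651. 280.] p98 [490. 663. 292.]
scene [ 20. 482.] 418 med [512. 973.  59.] p2 [488. 949.  57.] p98 [541. 995.  61.]
blue
scene [297. 268.] 89 med [761. 467. 146.] p2 [749. 447. 128.] p98 [788. 481. 148.]
scene [533. 308.] 89 med [467.  88.  66.] p2 [439.  76.  49.] p98 [496. 134.  98.]
scene [482. 320.] 31 med [438. 259. 110.] p2 [426. 249. 107.] p98 [449. 268. 112.]
orange
side [439. 195.] 49 med [858. 727. 113.] p2 [830. 704. 108.] p98 [893. 750. 115.]
side [344. 295.] 15 med [487. 411. 113.] p2 [471. 403. 112.] p98 [500. 41
[... 924 characters left out ...]
. 267. 115.]
side [437. 442.] 2036 med [465.  77.  68.] p2 [438.  72.   9.] p98 [495. 129. 118.]
side (192, 140) yaw 0.6277811148719163 width 224.45889808506712 mid [499.67498975 662.31836578 175.32067749] top 314.07515241581734 1.8095739221140899
side (336, 224) yaw 0.3621907423822447 width 158.55496465677896 mid [637.08499748 150.6710702  125.11773547] top 222.10638694489722 1.2558559702195182
scene (147, 236) yaw 0.6256628039426634 width 223.9004501705194 mid [498.44535819 665.31366477 177.76410325] top 311.0030358005319 1.0511936227939067
scene (293, 179) yaw 0.3613019112128947 width 159.39396353111277 mid [637.42482304 152.933716   127.40185385] top 218.75709642849844 1.2483765407710676
```

View pics/crop1.png

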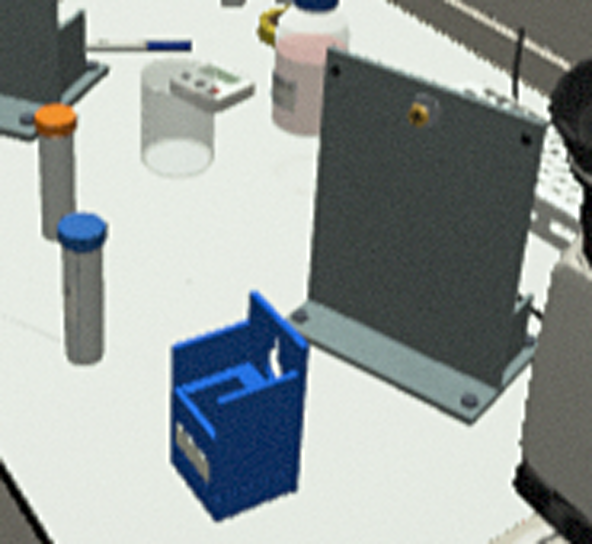

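Panel B, at scene (460,270) and crop (430,210), measures about 159 x 220 mm, so it is the one meant. Panel A is 224 mm wide and about 312 mm tall, so it is the look-alike. The crop shows the brass screw on B and the holder with its keyhole facing the panel, with the orange tube in front of the panels. Next I'll measure the holder, tubes and beaker, then work out the moves.

```bash
cat >> h.py <<'E'
def plan(tgt,yaw_y,n=None):
    """increments in tool frame units: total shift to tgt (world mm) tool down, closing line at world angle yaw_y"""
    s=arm.state(); R0=R.from_rotvec(s['eef_rot']); p=np.array(s['tcp_pos'])
    best=None
    for a in (yaw_y,yaw_y+np.pi):
        y=np.array([np.cos(a),np.sin(a),0]); z=np.array([0,0,-1.]); M=np.stack([np.cross(y,z),y,z],1)
        rv=(R0.inv()*R.from_matrix(M)).as_rotvec()
        if best is None or np.linalg.norm(rv)<np.linalg.norm(best): best=rv
    print('t',s['t'],'tcp',np.round(p,1),'tool-shift units',np.round(R0.inv().apply(np.array(tgt)-p)/25,3),'turn units',np.round(best/.12,3),'y-axis ang',np.arctan2(*R0.as_matrix()[[1,0],1]),'j',np.round(s['joints'],2))
    return R0
E
cat > m2.py <<'E'
from h import *
Q=[]
for n in ['scene','side']:
    z=np.load(n+'.npz'); im,d=z['im'],z['d'];P=pts(n,d); hsv=cv2.cvtColor(im,cv2.COLOR_RGB2HSV)
    m=cv2.inRange(hsv,np.array((105,130,40)),np.array((128,255,255)))>0
    m&=(abs(P[...,0]-470)<80)&(abs(P[...,1]-90)<80)&(d>0); q=P[m]
    for nm,w in [('plate',q[:,2]>107),('all',q[:,2]>5)]:
        if w.sum()<5: continue
        (c,s,a)=cv2.minAreaRect(q[w][:,:2].astype(np.float32)); print(n,nm,w.sum(),'c',np.round(c,1),'s',np.round(s,1),'ang',a,np.deg2rad(a),'ztop',np.percentile(q[w][:,2],98))
    # side walls: normals via horizontal plane ransac
    rng=np.random.default_rng(0); r=q[(q[:,2]>8)&(q[:,2]<60)]
    for k in range(2):
        b=None
        for _ in range(300):
            i,j=rng.integers(len(r),size=2); t=(r[j]-r[i])[:2]; L=np.linalg.norm(t)
            if L<20: continue
            nv=np.array([-t[1],t[0]])/L; w=abs((r[:,:2]-r[i,:2])@nv)<2
            if b is None or w.sum()>b.sum(): b=w
        c=r[b][:,:2].mean(0); e,V=np.linalg.eigh(np.cov(r[b][:,:2].T)); nv=V[:,0]; print(n,'wall',b.sum(),'c',c,'normal ang',np.arctan2(nv[1],nv[0]),'ext',np.ptp((r[b][:,:2]-c)@V[:,1]))
        r=r[~b]
plan((468,100,231),0)
E
python3 m2.py
```

```text
scene plate 33 c [495.2 105.8] s [54.   6.2] ang 88.61188507080078 1.5465691508842823 ztop 117.89447150200121
scene all 651 c [468.4 105.4] s [63.1 61.6] ang 89.19449615478516 1.5567376325584228 ztop 114.92630088650293
scene wall 165 c [466.12358464 132.89524598] normal ang -1.6110831040397036 ext 57.27650391874391
scene wall 29 c [464.68383097  84.51100472] normal ang -1.467332724720768 ext 43.11178221264227
side plate 133 c [495.3 100.5] s [58.2  6.2] ang 89.24728393554688 1.5576589531375358 ztop 121.12197894629648
side all 2052 c [467.7 101.1] s [62.3 61.4] ang 89.16456604003906 1.5562152535106037 ztop 118.61788430713388
side wall 497 c [466.0261295   73.12504768] normal ang -1.5884074415656495 ext 59.164302139865484
side wall 181 c [438.36408267 100.529399  ] normal ang 3.1273927848297896 ext 58.4568686769883
t 0.1 tcp [269.3 563.5 230.6] tool-shift units [-1.5166e+01 -1.3300e+01  4.0000e-03] turn units [-1.000e-02  7.000e-03  9.374e+00] y-axis ang 1.124884313134071 j [-1.23  0.44  0.02  1.57 -0.01  1.13 -0.08]
```

```bash
python3 -c "
from h import *
plan((463,103,180),1.556)"
```

```text
t 0.1 tcp [269.3 563.5 230.6] tool-shift units [-14.933 -13.275   2.044] turn units [-1.200e-02 -2.000e-03 -3.593e+00] y-axis ang 1.124884313134071 j [-1.23  0.44  0.02  1.57 -0.01  1.13 -0.08]
```

Emit:
{"op": "move_arm", "data": {"increments": [[[-0.93, -0.83, 0, 0, 0, 0, 1], [-0.93, -0.83, 0, 0, 0, 0, 1], [-0.93, -0.83, 0, 0, 0, 0, 1], [-0.93, -0.83, 0, 0, 0, 0, 1], [-0.93, -0.83, 0, 0, 0, 0, 1], [-0.93, -0.83, 0, 0, 0, 0, 1], [-0.93, -0.83, 0, 0, 0, 0, 1], [-0.93, -0.83, 0, 0, 0, 0, 1], [-0.93, -0.83, 0, 0, 0, 0, 1], [-0.93, -0.83, 0, 0, 0, 0, 1]]]}}

```text
t: 1.35
tcp_pos: [389.9, 275.3, 231.1]
eef_rot: [-0.695, -3.064, 0.001]
contact_force: [1.0, 0.4, -0.0]
opening: 1.002
finger_force: 0.0
```

Emit:
{"op": "move_arm", "data": {"increments": [[[-0.93, -0.83, 0.2, 0, 0, 0, 1], [-0.93, -0.83, 0.2, 0, 0, 0, 1], [-0.93, -0.83, 0.2, 0, 0, 0, 1], [-0.93, -0.83, 0.3, 0, 0, 0, 1], [-0.93, -0.83, 0.3, 0, 0, 0, 1], [-0.93, -0.83, 0.3, 0, 0, 0, 1], [0, 0, 0.3, 0, 0, -0.9, 1], [0, 0, 0.3, 0, 0, -0.9, 1], [0, 0, 0, 0, 0, -0.9, 1], [0, 0, 0, 0, 0, -0.9, 1]]]}}

```text
t: 2.6
tcp_pos: [461.6, 103.8, 178.5]
eef_rot: [-0.016, -3.141, 0.0]
contact_force: [-0.1, 0.3, 0.4]
opening: 1.003
finger_force: 0.0
```

```bash
python3 -c "
from h import *
plan((463,103,64),1.556)
im,d=arm.snapshot('wrist'); cv2.imwrite('pics/w1.png',im[...,::-1])
c=arm.get_calibration('wrist');print(c)"
```

```text
t 2.6 tcp [461.6 103.8 178.5] tool-shift units [-0.059 -0.031  4.578] turn units [-0.002 -0.007  0.037] y-axis ang 1.560431139298329 j [-0.47  0.25  0.17  2.01 -0.05  0.89  1.28]
{'fx': 297.3186396354542, 'fy': 297.3186396354542, 'cx': 259.30569795493597, 'cy': 195.75366784892321, 'tool_from_camera': array([[ 1.59094442e-04, -9.55893717e-01, -2.93712743e-01,
         7.40790789e+01],
       [ 9.99999842e-01,  3.10321677e-04, -4.68281093e-04,
         5.63814379e-01],
       [ 5.38772386e-04, -2.93712622e-01,  9.55893616e-01,
        -1.42119279e+02],
       [ 0.00000000e+00,  0.00000000e+00,  0.00000000e+00,
         1.00000000e+00]])}
```

View pics/w1.png

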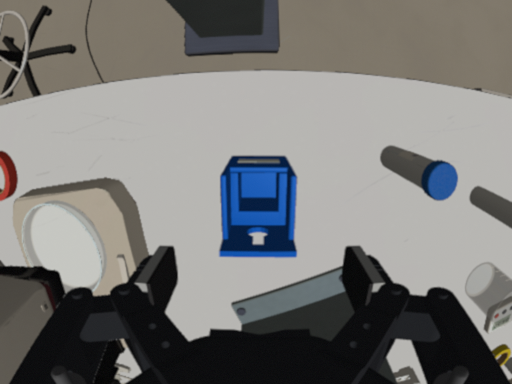

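The wrist view shows the holder centred between the fingers at column 258 (rows 155-255), with its back plate toward the panel. The beige microscope base is at (80,240), so I'll check its clearance and then descend.

```bash
python3 -c "
from h import *
for n in ['scene','side']:
    z=np.load(n+'.npz');P=pts(n,z['d']);w=(z['d']>0)&(P[...,2]>15)&(P[...,1]<68)&(P[...,1]>-10)&(P[...,0]>400)&(P[...,0]<560)
    q=P[w]
    for a in range(-10,68,10):
        r=q[(q[:,1]>=a)&(q[:,1]<a+10)]
        if len(r): print(n,a,len(r),np.round(r.min(0)),np.round(r.max(0)))
"
```

```text
(no output)
```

Nothing is near the fingers.

Emit:
{"op": "move_arm", "data": {"increments": [[[-0.06, -0.03, 0.9, 0, 0, 0, 1], [0, 0, 0.9, 0, 0, 0, 1], [0, 0, 0.9, 0, 0, 0, 1], [0, 0, 0.9, 0, 0, 0, 1], [0, 0, 0.6, 0, 0, 0, 1], [0, 0, 0.38, 0, 0, 0, 1], [0, 0, 0, 0, 0, 0, 0.3], [0, 0, 0, 0, 0, 0, 0.3], [0, 0, 0, 0, 0, 0, 0.3], [0, 0, 0, 0, 0, 0, 0.3]]], "newtons": 40}}

```text
t: 3.9
tcp_pos: [463.7, 103.2, 64.7]
eef_rot: [0.022, 3.141, 0.0]
contact_force: [-0.8, -0.2, 2.7]
opening: 0.698
finger_force: 44.1
```

```bash
python3 -c "
from h import *
print(arm.state()['opening'],arm.state()['finger_force'],arm.pinch_z)
plan((463,103,200),1.556)"
```

```text
0.6975679064252743 44.08597469329834 18.700000000000003
t 3.9 tcp [463.7 103.2  64.7] tool-shift units [ 0.025 -0.008 -5.41 ] turn units [0.003 0.006 0.006] y-axis ang 1.5567733146187577 j [-0.44  0.42  0.14  2.12 -0.1   0.6   1.33]
```

Emit:
{"op": "move_arm", "data": {"increments": [[[0, 0, -0.8, 0, 0, 0, 0.3], [0, 0, -1, 0, 0, -0.78, 0.3], [0, 0, -1, 0, 0, -0.78, 0.3], [0, 0, -1, 0, 0, -0.78, 0.3], [0, 0, -1, 0, 0, -0.79, 0.3], [-0.9, -0.13, 0, 0, 0, 0, 0.3], [-0.9, -0.13, 0, 0, 0, 0, 0.3], [-0.9, -0.13, 0, 0, 0, 0, 0.3], [-0.8, -0.13, 0, 0, 0, 0, 0.3], [-0.5, -0.12, 0, 0, 0, 0, 0.3]]]}}

```text
t: 5.15
tcp_pos: [563.2, 123.8, 184.1]
eef_rot: [0.565, -3.09, 0.0]
contact_force: [-0.6, 0.3, -2.1]
opening: 0.697
finger_force: 44.3
```

```bash
python3 - <<'E'
from h import *
s=arm.state();print(s['t'],s['contact_force'],s['opening'])
plan((562.9,123.7,184.7),np.pi/2+.362)
for n in ['scene','side']:
    im,d=arm.snapshot(n); np.savez(n+'2.npz',im=im,d=d)
    c=arm.get_calibration(n);T=np.linalg.inv(np.array(c['pose']))
    p=T[:3,:3]@np.array([620,145,200])+T[:3,3];u=int(p[0]/p[2]*c['fx']+c['cx']);v=int(p[1]/p[2]*c['fy']+c['cy']);print(u,v)
    cr=im[max(v-65,0):v+65,u-65:u+65,::-1]; cv2.imwrite(f'pics/{n}2.png',cv2.resize(cr,None,fx=4,fy=4,interpolation=cv2.INTER_CUBIC))
a=[cv2.imread(f'pics/{n}2.png') for n in ['scene','side']]
h=min(x.shape[0] for x in a);cv2.imwrite('pics/both2.png',cv2.resize(np.hstack([x[:h] for x in a]),(800,400)))
E
```

```text
5.15 [-0.60234766  0.31180289 -2.13843757] 0.6965772030015539
t 5.15 tcp [563.2 123.8 184.1] tool-shift units [ 0.011  0.    -0.025] turn units [ 0.    -0.003 -0.001] y-axis ang 1.932689668557812 j [-0.37  0.4   0.09  1.76 -0.04  0.99  1.66]
300 146
333 192
```

View pics/both2.png

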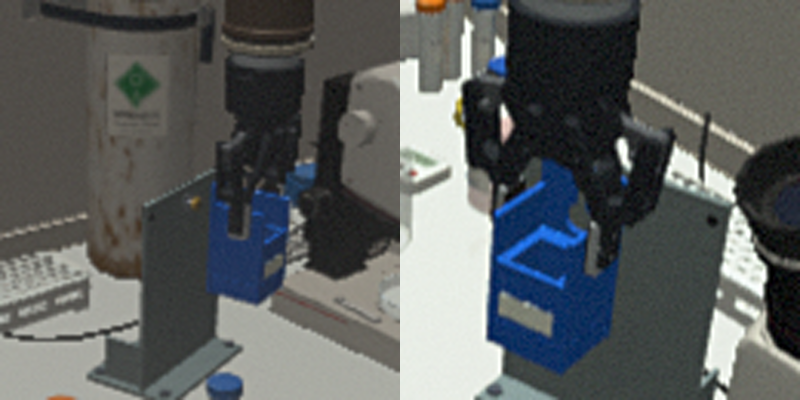

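```bash
cat > m3.py <<'E'
from h import *
yaw=.362; n3=np.array([np.cos(yaw),np.sin(yaw),0]); t3=np.array([-np.sin(yaw),np.cos(yaw),0]); o=np.array([637.2,151.8,0])
F=np.stack([n3,t3,[0,0,1]],1)
rays=[]
for n in ['scene','side']:
    z=np.load(n+'.npz'); im,d=z['im'],z['d']; P=(pts(n,d)-o)@F; hsv=cv2.cvtColor(im,cv2.COLOR_RGB2HSV)
    m=cv2.inRange(hsv,np.array((10,100,60)),np.array((30,255,255)))>0
    m&=(abs(P[...,1])<25)&(abs(P[...,2]-200)<25)&(P[...,0]>-25)&(P[...,0]<10)
    v,u=np.where(m); c=arm.get_calibration(n);T=np.array(c['pose'])
    r=T[:3,:3]@np.array([(u.mean()-c['cx'])/c['fx'],(v.mean()-c['cy'])/c['fy'],1]); r/=np.linalg.norm(r); rays.append((T[:3,3],r))
    # intersect ray with head front plane x=-12 (panel frame)
    C=(T[:3,3]-o)@F; rf=r@F; k=(-12-C[0])/rf[0]; print(n,'brass px',m.sum(),u.mean(),v.mean(),'ray@head plane',np.round(C+k*rf,1),'depth med',np.round(np.median(P[m],0),1))
    w=(d>0)&(abs(P[...,1])<75)&(P[...,2]>60)&(P[...,2]<180)&(abs(P[...,0])<6); print('  face x',np.median(P[w][:,0]))
    z=np.load(n+'2.npz'); im,d=z['im'],z['d']; P=(pts(n,d)-o)@F; hsv=cv2.cvtColor(im,cv2.COLOR_RGB2HSV)
    m=cv2.inRange(hsv,np.array((105,130,40)),np.array((128,255,255)))>0
    m&=(d>0)&(P[...,0]>-130)&(P[...,0]<-20)&(abs(P[...,1])<60)&(P[...,2]>100)
    q=P[m]; print('  n',len(q),'p1',np.round(np.percentile(q,1,0),1),'p99',np.round(np.percentile(q,99,0),1))
    lo=q[(q[:,2]>130)&(q[:,2]<170)]
    if n=='scene': f=lo[lo[:,1]>20]
    else: f=lo[lo[:,1]<-20]
    print('  cheek y',np.median(f[:,1]),'yaw slope',np.polyfit(f[:,0],f[:,1],1)[0],'vertical slope',np.polyfit(f[:,2],f[:,1],1)[0])
    f=lo[(lo[:,0]<np.percentile(lo[:,0],3)+5)]; print('  front x',np.median(f[:,0]),'slope z',np.polyfit(f[:,2],f[:,0],1)[0])
    pl=q[(q[:,0]>-55)]; print('  plate',len(pl),'top z',np.percentile(pl[:,2],[90,97]))
    ch=q[(q[:,0]<-60)&(q[:,0]>-95)]; print('  cheek top',np.percentile(ch[:,2],[95,98]))
A=sum(np.eye(3)-np.outer(r,r) for p,r in rays); b=sum((np.eye(3)-np.outer(r,r))@p for p,r in rays)
print('head tri',np.round((np.linalg.solve(A,b)-o)@F,1))
s=arm.state(); print('tcp panel frame',np.round((np.array(s['tcp_pos'])-o)@F,1))
E
python3 m3.py
```

```text
scene brass px 8 298.0 146.5 ray@head plane [-12.    5.3 202. ] depth med [-11.    3.7 200.9]
  face x 0.5241910784848237
  n 633 p1 [-104.4  -28.3  123.6] p99 [-44.6  33.7 222.7]
  cheek y 29.595586895705782 yaw slope 0.0006715201552893486 vertical slope 0.0221399106667291
  front x -102.30964742717046 slope z 0.018811977836882415
  plate 102 top z [215.33110761 229.21430959]
  cheek top [214.52328091 216.04527911]
side brass px 30 335.3666666666667 190.76666666666668 ray@head plane [-12.   -1.5 202.1] depth med [-12.2  -1.7 203.2]
  face x -0.5595937232093604
  n 1756 p1 [-104.8  -31.2  124. ] p99 [-44.6  28.9 236.4]
  cheek y -29.97786005467068 yaw slope -0.06714726378143993 vertical slope -0.008369758521665951
  front x -102.77264577325516 slope z 0.004319886397769598
  plate 335 top z [228.51194718 233.94426358]
  cheek top [218.56558319 219.87813662]
head tri [-8.900e+00  1.000e-01  1.999e+02]
tcp panel frame [-79.   -0.3 184.1]
```

Emit:
{"op": "move_arm", "data": {"increments": [[[-0.4, 0, -0.03, 0, 0, 0, 0.3], [-0.4, 0, 0, 0, 0, 0, 0.3], [-0.3, 0, 0, 0, 0, 0, 0.3], [-0.1, 0, 0, 0, 0, 0, 0.3], [-0.05, 0, 0, 0, 0, 0, 0.3], [-0.05, 0, 0, 0, 0, 0, 0.3], [-0.05, 0, 0, 0, 0, 0, 0.3], [-0.05, 0, 0, 0, 0, 0, 0.3], [0, 0, 0, 0, 0, 0, 0.3], [0, 0, 0, 0, 0, 0, 0.3]]]}}

```text
t: 6.5
tcp_pos: [595.3, 136.0, 185.1]
eef_rot: [0.565, -3.09, -0.0]
contact_force: [0.4, -0.2, -1.8]
opening: 0.695
finger_force: 44.3
```

```bash
python3 - <<'E'
from h import *
s=arm.state();yaw=.362; n3=np.array([np.cos(yaw),np.sin(yaw),0]); t3=np.array([-np.sin(yaw),np.cos(yaw),0]); o=np.array([637.2,151.8,0])
F=np.stack([n3,t3,[0,0,1]],1)
print((np.array(s['tcp_pos'])-o)@F,'force panel frame',np.array(s['contact_force'])@F,s['ft_torque'])
E
```

```text
[-4.47521216e+01  2.77575216e-02  1.85065906e+02] force panel frame [ 0.33192855 -0.3036234  -1.76957352] [-0.02545026 -0.00969221  0.00857023]
```

Emit:
{"op": "move_arm", "data": {"increments": [[[-0.04, 0, 0, 0, 0, 0, 0.3], [-0.04, 0, 0, 0, 0, 0, 0.3], [-0.04, 0, 0, 0, 0, 0, 0.3], [-0.04, 0, 0, 0, 0, 0, 0.3], [-0.04, 0, 0, 0, 0, 0, 0.3], [-0.04, 0, 0, 0, 0, 0, 0.3], [-0.03, 0, 0, 0, 0, 0, 0.3], [0, 0, 0, 0, 0, 0, 0.3], [0, 0, 0, 0, 0, 0, 0.3], [0, 0, 0, 0, 0, 0, 0.3]]]}}

```text
t: 7.75
tcp_pos: [601.7, 138.4, 185.1]
eef_rot: [-0.565, 3.09, 0.0]
contact_force: [0.2, 0.9, -1.9]
opening: 0.694
finger_force: 44.3
```

```bash
cat > f.py <<'E'
from h import *
s=arm.state();yaw=.362; n3=np.array([np.cos(yaw),np.sin(yaw),0]); t3=np.array([-np.sin(yaw),np.cos(yaw),0]); o=np.array([637.2,151.8,0])
F=np.stack([n3,t3,[0,0,1]],1)
print((np.array(s['tcp_pos'])-o)@F,'force panel frame',np.array(s['contact_force'])@F,s['ft_torque'])
E
python3 f.py; python3 - <<'E'
from h import *
for n,(u,v) in {'scene':(300,146),'side':(333,192)}.items():
    im,d=arm.snapshot(n); np.savez(n+'2.npz',im=im,d=d)
    cr=im[v-50:v+50,u-50:u+50,::-1]; cv2.imwrite(f'pics/{n}3.png',cv2.resize(cr,(400,400),interpolation=cv2.INTER_CUBIC))
cv2.imwrite('pics/both3.png',np.hstack([cv2.imread(f'pics/{n}3.png') for n in ['scene','side']]))
E
```

```text
[-3.79815769e+01  4.41179338e-03  1.85096971e+02] force panel frame [ 0.44777827  0.75806991 -1.90285128] [-0.01389526  0.0267229   0.00113736]
```

View pics/both3.png

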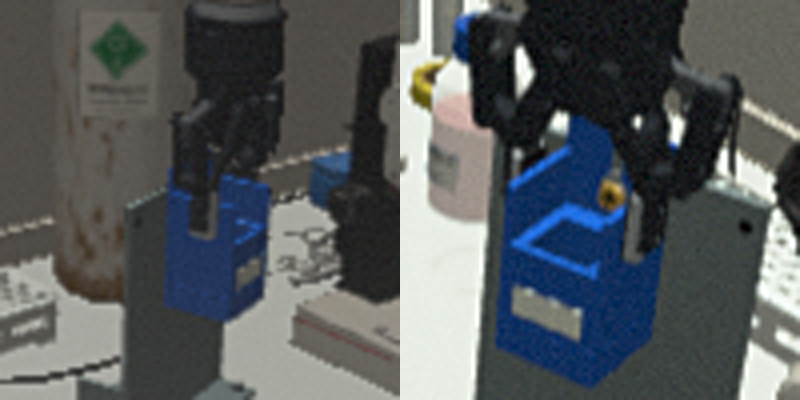

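Side view: the brass head shows through the keyhole at (612,193), so the hole is over the screw. Next I'll go in until contact.

Emit:
{"op": "move_arm", "data": {"increments": [[[-0.03, 0, 0, 0, 0, 0, 0.3], [-0.03, 0, 0, 0, 0, 0, 0.3], [-0.03, 0, 0, 0, 0, 0, 0.3], [-0.03, 0, 0, 0, 0, 0, 0.3], [0, 0, 0, 0, 0, 0, 0.3], [0, 0, 0, 0, 0, 0, 0.3], [0, 0, 0, 0, 0, 0, 0.3], [0, 0, 0, 0, 0, 0, 0.3], [0, 0, 0, 0, 0, 0, 0.3], [0, 0, 0, 0, 0, 0, 0.3]]]}}

```text
t: 9.1
tcp_pos: [604.0, 139.2, 184.9]
eef_rot: [0.565, -3.089, 0.0]
contact_force: [-5.4, -1.7, 0.2]
opening: 0.699
finger_force: 44.6
```

```bash
python3 f.py
```

```text
[-3.55460697e+01  1.20608308e-02  1.84947098e+02] force panel frame [-5.71429068  0.29919056  0.21725332] [-0.26129518  0.9433917   0.12748238]
```

Emit:
{"op": "move_arm", "data": {"increments": [[[0.02, 0, 0.1, 0, 0, 0, 0.3], [0, 0, 0.1, 0, 0, 0, 0.3], [0, 0, 0.1, 0, 0, 0, 0.3], [0, 0, 0.1, 0, 0, 0, 0.3], [0, 0, 0.1, 0, 0, 0, 0.3], [0, 0, 0.1, 0, 0, 0, 0.3], [0, 0, 0.1, 0, 0, 0, 0.3], [0, 0, 0.1, 0, 0, 0, 0.3], [0, 0, 0, 0, 0, 0, 0.3], [0, 0, 0, 0, 0, 0, 0.3]]]}}

```text
t: 10.35
tcp_pos: [603.9, 139.2, 164.7]
eef_rot: [0.565, -3.09, 0.0]
contact_force: [-3.3, -0.5, -4.5]
opening: 0.695
finger_force: 44.0
```

```bash
python3 f.py
```

```text
[-3.55693686e+01 -2.12960210e-03  1.64679508e+02] force panel frame [-3.22938248  0.69121213 -4.53581732] [-0.21971164  0.54061623  0.07358325]
```

Emit:
{"op": "move_arm", "data": {"increments": [[[0, 0, 0.03, 0, 0, 0, 0.3], [0, 0, 0.03, 0, 0, 0, 0.3], [0, 0, 0.03, 0, 0, 0, 0.3], [0, 0, 0.03, 0, 0, 0, 0.3], [0, 0, 0.02, 0, 0, 0, 0.3], [0, 0, 0, 0, 0, 0, 0.3], [0, 0, 0, 0, 0, 0, 0.3], [0, 0, 0, 0, 0, 0, 0.3], [0, 0, 0, 0, 0, 0, 0.3], [0, 0, 0, 0, 0, 0, 0.3]]]}}

```text
t: 11.6
tcp_pos: [604.0, 139.2, 162.4]
eef_rot: [-0.565, 3.09, 0.0]
contact_force: [-6.7, -2.0, 4.1]
opening: 0.696
finger_force: 45.2
```

```bash
python3 f.py
```

```text
[-3.55190871e+01  8.15972438e-04  1.62376996e+02] force panel frame [-6.93352995  0.50701885  4.14956216] [-0.34722582  1.32974595  0.20485223]
```

Emit:
{"op": "move_arm", "data": {"increments": [[[0, 0, 0, 0, 0, 0, 0.72], [0, 0, 0, 0, 0, 0, 0.76], [0, 0, 0, 0, 0, 0, 0.85], [0, 0, 0, 0, 0, 0, 0.95], [0, 0, 0, 0, 0, 0, 1], [0, 0, -0.3, 0, 0, 0, 1], [0, 0, -0.6, 0, 0, 0, 1], [0, 0, -1, 0, 0, 0, 1], [0, 0, -1, 0, 0, 0, 1], [0, 0, -1, 0, 0, 0, 1]]]}}

```text
t: 12.85
tcp_pos: [604.2, 139.3, 261.2]
eef_rot: [-0.565, 3.089, 0.0]
contact_force: [-0.8, 0.8, 0.5]
opening: 1.002
finger_force: 0.0
```

```bash
python3 - <<'E'
from h import *
for n,(u,v) in {'scene':(300,156),'side':(333,202)}.items():
    im,d=arm.snapshot(n); np.savez(n+'2.npz',im=im,d=d)
    cr=im[v-60:v+60,u-60:u+60,::-1]; cv2.imwrite(f'pics/{n}4.png',cv2.resize(cr,(400,400),interpolation=cv2.INTER_CUBIC))
cv2.imwrite('pics/both4.png',np.hstack([cv2.imread(f'pics/{n}4.png') for n in ['scene','side']]))
c=np.array([486,405,0])
plan((486,405,180),np.pi/2+.7)
E
sed -i 's/(P\[...,0\]<-20)/(P[...,0]<5)/; s/P\[...,2\]>100)/P[...,2]>85)/; s/lo=q\[.*/lo=q[(q[:,2]>105)\&(q[:,2]<160)]/; s/q\[:,0\]>-55/q[:,0]>-8/; s/(q\[:,0\]<-60)&(q\[:,0\]>-95)/(q[:,0]<-12)\&(q[:,0]>-55)/' m3.py; python3 m3.py
```

```text
t 12.95 tcp [605.7 139.7 263.3] tool-shift units [ 0.746 11.622  3.323] turn units [-0.011  0.052 -2.82 ] y-axis ang 1.9323956384807561 j [-0.38  0.4   0.1   1.55 -0.04  1.19  1.66]
scene brass px 8 298.0 146.5 ray@head plane [-12.    5.3 202. ] depth med [-11.    3.7 200.9]
  face x 0.5241910784848237
  n 746 p1 [-60.4 -27.5 100.1] p99 [ -0.5  34.  214.5]
  cheek y 29.820135269266363 yaw slope 0.02531712850717445 vertical slope 0.011038370880761164
  front x -58.884828898305976 slope z -0.010175203550262937
  plate 137 top z [213.06125144 214.81424658]
  cheek top [192.04352307 193.62091793]
side brass px 30 335.3666666666667 190.76666666666668 ray@head plane [-12.   -1.5 202.1] depth med [-12.2  -1.7 203.2]
  face x -0.5595937232093604
  n 2005 p1 [-62.6 -30.4 102.1] p99 [ -1.   29.7 217.5]
  cheek y -29.371030190176803 yaw slope -0.0662027059210151 vertical slope 0.006709661150819126
  front x -60.488692347485646 slope z 0.0004951894760289565
  plate 482 top z [216.18545882 217.83272439]
  cheek top [197.16631311 197.90664023]
head tri [-8.900e+00  1.000e-01  1.999e+02]
tcp panel frame [-3.370e+01 -2.000e-01  2.633e+02]
```

View pics/both4.png

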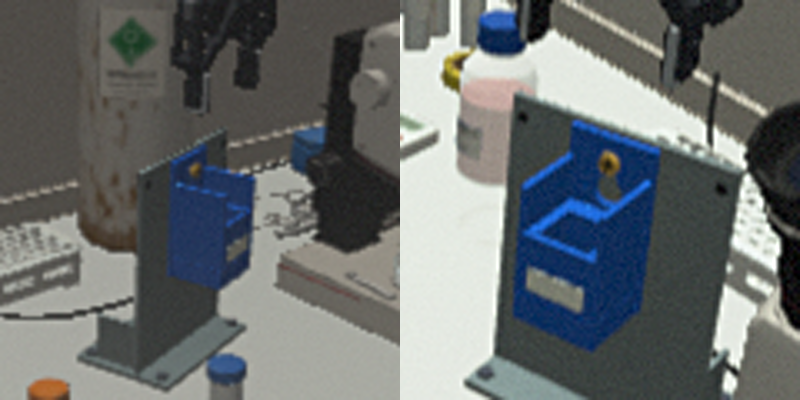

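The holder hangs with the screw head at the top of its slot, at side (608,162), and sits upright and flush. Next is the orange tube.

Emit:
{"op": "move_arm", "data": {"increments": [[[0, 0.9, 0, 0, 0, 0, 1], [0, 1, 0, 0, 0, 0, 1], [0, 1, 0, 0, 0, 0, 1], [0.1, 1, 0, 0, 0, 0, 1], [0.1, 1, 0, 0, 0, 0, 1], [0.1, 1, 0.3, 0, 0, 0, 1], [0.1, 1, 0.6, 0, 0, 0, 1], [0.1, 1, 0.8, 0, 0, 0, 1], [0.1, 1, 0.8, 0, 0, 0, 1], [0.1, 1, 0.8, 0, 0, 0, 1]]]}}

```text
t: 14.2
tcp_pos: [499.6, 365.2, 176.0]
eef_rot: [-0.565, 3.09, 0.0]
contact_force: [0.7, 0.1, 0.2]
opening: 0.997
finger_force: 0.0
```

Emit:
{"op": "move_arm", "data": {"increments": [[[0, 1, 0, 0, 0, 0, 1], [0, 0.7, 0, 0, 0, 0, 1], [0, 0, 0, 0, 0, 0, 1], [0, 0, 0, 0, 0, 0, 1], [0, 0, 0, 0, 0, 0, 1], [0, 0, 0, 0, 0, 0, 1], [0, 0, 0, 0, 0, 0, 1], [0, 0, 0, 0, 0, 0, 1], [0, 0, 0, 0, 0, 0, 1], [0, 0, 0, 0, 0, 0, 1]]]}}

```text
t: 15.45
tcp_pos: [485.0, 404.3, 176.5]
eef_rot: [0.565, -3.09, 0.0]
contact_force: [0.1, 0.2, -0.3]
opening: 1.001
finger_force: 0.0
```

```bash
cat > w.py <<'E'
from h import *
s=arm.state(); p=np.array(s['tcp_pos']); R0=R.from_rotvec(s['eef_rot']).as_matrix()
im,d=arm.snapshot('wrist'); cv2.imwrite('pics/w2.png',im[...,::-1])
c=arm.get_calibration('wrist');T=c['tool_from_camera']
def ray(u,v):
    a=np.array([u-c['cx'],v-c['cy']]);r=np.hypot(*a);th=r/c['fx'];k=np.r_[a/r*np.sin(th),np.cos(th)]
    return R0@T[:3,3]+p, R0@T[:3,:3]@k
hsv=cv2.cvtColor(im,cv2.COLOR_RGB2HSV); m=cv2.inRange(hsv,np.array((4,130,90)),np.array((22,255,255)))
k,l,st,ce=cv2.connectedComponentsWithStats(m)
for i in range(1,k):
    if st[i,4]<80: continue
    cs,_=cv2.findContours((l==i).astype(np.uint8),cv2.RETR_EXTERNAL,cv2.CHAIN_APPROX_NONE)
    W=[]
    for u,v in cs[0][:,0]:
        C,r=ray(u,v); W.append((C+r*(112-C[2])/r[2])[:2])
    (x,y),rad=cv2.minEnclosingCircle(np.array(W,np.float32))
    print('cap px',ce[i],st[i,4],'at z=112 circle',x,y,'r',rad,'depth',np.median(d[l==i]))
for n,(u,v) in {'scene':(337,361),'side':(407,322)}.items():
    c2=arm.get_calibration(n);Q=np.array(c2['pose']);r=Q[:3,:3]@np.array([(u*.64-c2['cx'])/c2['fx'],(v*.64-c2['cy'])/c2['fy'],1]);print('beaker',n,np.round(Q[:3,3]-r*Q[2,3]/r[2]))
plan((486.5,404.5,87),np.pi/2+.362)
E
python3 w.py
```

```text
cap px [255.99783862 214.87536023] 1388 at z=112 circle 490.1397399902344 404.0937194824219 r 16.515417098999023 depth 221.74269
beaker scene [618. 462.   0.]
beaker side [626. 451.   0.]
t 15.5 tcp [485.  404.3 176.5] tool-shift units [-0.058 -0.013  3.582] turn units [-0.    -0.    -0.002] y-axis ang 1.932532482979256 j [-0.8   0.49  0.02  1.62 -0.01  1.03  1.16]
```

View pics/w2.png

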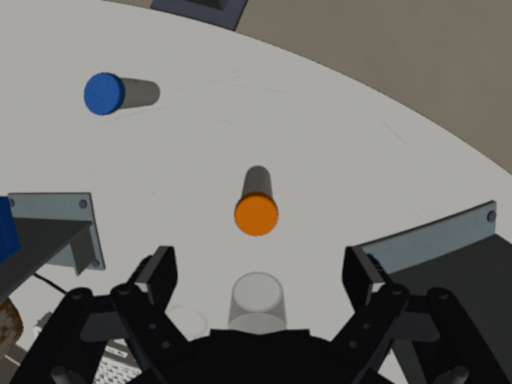

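The wrist view shows the orange cap at (256,215), centred between the fingers. The blue tube at (105,93) and the beaker at (258,300) are clear. I'll descend and grip.

Emit:
{"op": "move_arm", "data": {"increments": [[[-0.15, -0.06, 0.5, 0, 0, 0, 1], [0, 0, 0.9, 0, 0, 0, 1], [0, 0, 0.9, 0, 0, 0, 1], [0, 0, 0.8, 0, 0, 0, 1], [0, 0, 0.48, 0, 0, 0, 1], [0, 0, 0, 0, 0, 0, 0.1], [0, 0, 0, 0, 0, 0, 0.1], [0, 0, 0, 0, 0, 0, 0.1], [0, 0, 0, 0, 0, 0, 0.1], [0, 0, 0, 0, 0, 0, 0.1]]], "newtons": 25}}

```text
t: 16.75
tcp_pos: [489.7, 404.7, 88.0]
eef_rot: [-0.565, 3.089, 0.002]
contact_force: [1.3, 0.1, 6.3]
opening: 0.385
finger_force: 24.8
```

Emit:
{"op": "move_arm", "data": {"increments": [[[0, 0, -0.4, 0, 0, 0, 0.1], [0, 0, -0.8, 0, 0, 0, 0.1], [0, 0, -0.9, 0, 0, 0, 0.1], [0, 0, -0.9, 0, 0, 0, 0.1], [0, 0, -0.9, 0, 0, 0, 0.1], [0, 0, -0.95, 0, 0, 0, 0.1], [0, 0, -1, 0, 0, 0, 0.1], [0, 0, -1, 0, 0, 0, 0.1], [0, 0, -1, 0, 0, 0, 0.1], [0, 0, -0.9, 0, 0, 0, 0.1]]]}}

```text
t: 18.0
tcp_pos: [488.8, 404.1, 307.2]
eef_rot: [-0.565, 3.09, 0.0]
contact_force: [0.4, 0.2, -0.6]
opening: 0.384
finger_force: 24.9
```

```bash
python3 - <<'E'
from h import *
s=arm.state();print(s['opening'],s['contact_force'])
plan((602.5,138.9,305),np.pi/2+.362)
for n in ['scene','side']:
    im,d=arm.snapshot(n);P=pts(n,d);hsv=cv2.cvtColor(im,cv2.COLOR_RGB2HSV)
    w=(d>0)&(np.hypot(P[...,0]-489,P[...,1]-404)<40)&(P[...,2]>190)&(P[...,2]<295)
    q=P[w]; print(n,len(q),'z lowest',np.percentile(q[:,2],[1,3]))
    for a,b in [(215,245),(245,275)]:
        r=q[(q[:,2]>a)&(q[:,2]<b)]; print(a,len(r),r.mean(0) if len(r) else '')
    m=w&(cv2.inRange(hsv,np.array((4,130,90)),np.array((22,255,255)))>0); print('cap vis',m.sum())
E
```

```text
0.3838514516383201 [ 0.4321492   0.18475408 -0.62765633]
t 18.0 tcp [488.8 404.1 307.2] tool-shift units [ -0.499 -11.53    0.085] turn units [ 0.001  0.001 -0.002] y-axis ang 1.9325826285540812 j [-0.8   0.4   0.04  1.43 -0.01  1.3   1.17]
scene 323 z lowest [220.20629554 221.7453061 ]
215 104 [478.25567377 408.6701027  232.08250154]
245 125 [479.25585107 409.69527177 260.01126575]
cap vis 0
side 358 z lowest [226.04059337 227.19387183]
215 94 [484.18695616 394.22039803 234.69990649]
245 164 [483.99779308 395.16207261 259.71152526]
cap vis 0
```

Emit:
{"op": "move_arm", "data": {"increments": [[[0, -0.5, 0, 0, 0, 0, 0.1], [0, -0.9, 0, 0, 0, 0, 0.1], [0, -1, 0, 0, 0, 0, 0.1], [-0.1, -1, 0, 0, 0, 0, 0.1], [-0.1, -1, 0, 0, 0, 0, 0.1], [-0.1, -1, 0, 0, 0, 0, 0.1], [-0.1, -1, 0, 0, 0, 0, 0.1], [-0.1, -1, 0, 0, 0, 0, 0.1], [0, -1, 0, 0, 0, 0, 0.1], [0, -1, 0, 0, 0, 0, 0.1]]]}}

```text
t: 19.35
tcp_pos: [584.1, 185.6, 305.0]
eef_rot: [0.562, -3.089, 0.002]
contact_force: [-0.2, 0.6, -0.4]
opening: 0.384
finger_force: 24.9
```

Emit:
{"op": "move_arm", "data": {"increments": [[[0, -0.9, 0, 0, 0, 0, 0.1], [0, -0.7, 0, 0, 0, 0, 0.1], [0, -0.4, 0, 0, 0, 0, 0.1], [0, -0.1, 0, 0, 0, 0, 0.1], [0, 0, 0, 0, 0, 0, 0.1], [0, 0, 0, 0, 0, 0, 0.1], [0, 0, 0, 0, 0, 0, 0.1], [0, 0, 0, 0, 0, 0, 0.1], [0, 0, 0, 0, 0, 0, 0.1], [0, 0, 0, 0, 0, 0, 0.1]]]}}

```text
t: 20.6
tcp_pos: [602.5, 139.8, 305.8]
eef_rot: [-0.565, 3.09, 0.0]
contact_force: [-0.4, -0.7, -0.8]
opening: 0.386
finger_force: 24.9
```

```bash
python3 - <<'E'
from h import *
s=arm.state();print(s['opening'],s['contact_force'])
plan((602.5,138.9,208),np.pi/2+.362)
for n,(u,v) in {'scene':(300,146),'side':(333,182)}.items():
    im,d=arm.snapshot(n);P=pts(n,d);
    w=(d>0)&(np.hypot(P[...,0]-602,P[...,1]-139)<24)&(P[...,2]>223)&(P[...,2]<285)
    q=P[w]; k=np.array(arm.get_calibration(n)['pose'])[:2,3]-[602,139];k/=np.linalg.norm(k); print(n,len(q),'centre',q[:,:2].mean(0)-11*k)
    cr=im[v-60:v+60,u-60:u+60,::-1]; cv2.imwrite(f'pics/{n}5.png',cv2.resize(cr,(400,400),interpolation=cv2.INTER_CUBIC))
cv2.imwrite('pics/both5.png',np.hstack([cv2.imread(f'pics/{n}5.png') for n in ['scene','side']]))
E
```

```text
0.385896763691051 [-0.35373769 -0.65137195 -0.78125631]
t 20.6 tcp [602.5 139.8 305.8] tool-shift units [ 0.013 -0.032  3.913] turn units [-0.     0.    -0.002] y-axis ang 1.9325511887403868 j [-0.4   0.37  0.13  1.48 -0.05  1.29  1.66]
scene 183 centre [602.89725208 139.53506818]
side 422 centre [600.94303675 139.38437045]
```

View pics/both5.png

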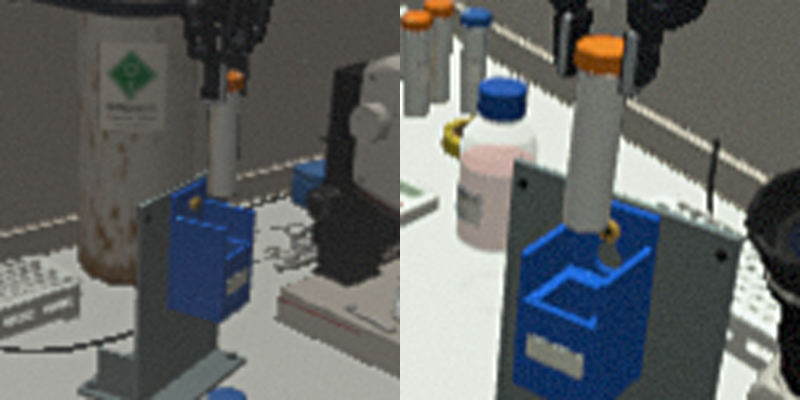

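The upright tube hangs over the pocket with its foot at side (588,228), and the holder is still hung. Lowering now.

Emit:
{"op": "move_arm", "data": {"increments": [[[0.01, -0.03, 0.4, 0, 0, 0, 0.1], [0, 0, 0.4, 0, 0, 0, 0.1], [0, 0, 0.4, 0, 0, 0, 0.1], [0, 0, 0.4, 0, 0, 0, 0.1], [0, 0, 0.3, 0, 0, 0, 0.1], [0, 0, 0.2, 0, 0, 0, 0.1], [0, 0, 0.2, 0, 0, 0, 0.1], [0, 0, 0.2, 0, 0, 0, 0.1], [0, 0, 0.2, 0, 0, 0, 0.1], [0, 0, 0, 0, 0, 0, 0.1]]]}}

```text
t: 21.95
tcp_pos: [602.3, 138.9, 237.9]
eef_rot: [0.565, -3.09, 0.0]
contact_force: [0.2, -0.1, -0.5]
opening: 0.382
finger_force: 24.9
```

No contact. About 30 mm remain.

Emit:
{"op": "move_arm", "data": {"increments": [[[0, 0, 0.2, 0, 0, 0, 0.1], [0, 0, 0.2, 0, 0, 0, 0.1], [0, 0, 0.2, 0, 0, 0, 0.1], [0, 0, 0.2, 0, 0, 0, 0.1], [0, 0, 0.2, 0, 0, 0, 0.1], [0, 0, 0.08, 0, 0, 0, 0.1], [0, 0, 0.04, 0, 0, 0, 0.1], [0, 0, 0, 0, 0, 0, 0.1], [0, 0, 0, 0, 0, 0, 0.1], [0, 0, 0, 0, 0, 0, 0.1]]]}}

```text
t: 23.2
tcp_pos: [602.6, 139.0, 210.5]
eef_rot: [-0.565, 3.09, 0.0]
contact_force: [-0.6, 0.7, -0.8]
opening: 0.387
finger_force: 24.9
```

Emit:
{"op": "move_arm", "data": {"increments": [[[0, 0, 0.03, 0, 0, 0, 0.1], [0, 0, 0.03, 0, 0, 0, 0.1], [0, 0, 0.03, 0, 0, 0, 0.1], [0, 0, 0, 0, 0, 0, 0.1], [0, 0, 0, 0, 0, 0, 0.1], [0, 0, 0, 0, 0, 0, 0.1], [0, 0, 0, 0, 0, 0, 0.1], [0, 0, 0, 0, 0, 0, 0.1], [0, 0, 0, 0, 0, 0, 0.1], [0, 0, 0, 0, 0, 0, 0.1]]]}}

```text
t: 24.45
tcp_pos: [602.5, 138.9, 208.1]
eef_rot: [0.565, -3.09, -0.0]
contact_force: [-0.0, 0.4, -0.6]
opening: 0.386
finger_force: 24.9
```

Emit:
{"op": "move_arm", "data": {"increments": [[[0, 0, 0.03, 0, 0, 0, 0.1], [0, 0, 0.03, 0, 0, 0, 0.1], [0, 0, 0, 0, 0, 0, 0.1], [0, 0, 0, 0, 0, 0, 0.1], [0, 0, 0, 0, 0, 0, 0.1], [0, 0, 0, 0, 0, 0, 0.1], [0, 0, 0, 0, 0, 0, 0.1], [0, 0, 0, 0, 0, 0, 0.1], [0, 0, 0, 0, 0, 0, 0.1], [0, 0, 0, 0, 0, 0, 0.1]]]}}

```text
t: 25.7
tcp_pos: [603.1, 139.1, 207.4]
eef_rot: [-0.565, 3.089, 0.0]
contact_force: [-0.6, 0.0, 5.9]
opening: 0.387
finger_force: 25.4
```

Contact with the pocket floor. Releasing.

Emit:
{"op": "move_arm", "data": {"increments": [[[0, 0, -0.02, 0, 0, 0, 0.1], [0, 0, 0, 0, 0, 0, 0.42], [0, 0, 0, 0, 0, 0, 0.5], [0, 0, 0, 0, 0, 0, 0.6], [0, 0, 0, 0, 0, 0, 0.75], [0, 0, 0, 0, 0, 0, 0.8], [0, 0, -0.3, 0, 0, 0, 0.8], [0, 0, -0.8, 0, 0, 0, 0.8], [0, 0, -1, 0, 0, 0, 0.8], [0, 0, -1, 0, 0, 0, 0.8]]]}}

```text
t: 26.95
tcp_pos: [602.6, 138.9, 285.9]
eef_rot: [-0.565, 3.09, 0.0]
contact_force: [-0.3, -0.5, -0.1]
opening: 0.801
finger_force: 0.0
```

Emit:
{"op": "move_arm", "data": {"increments": [[[0, 0, -0.6, 0, 0, 0, 0.8], [0, 0, -0.3, 0, 0, 0, 0.8], [0, 0, 0, 0, 0, 0, 0.8], [0, 0, 0, 0, 0, 0, 0.8], [0, 0, 0, 0, 0, 0, 0.8], [0, 0, 0, 0, 0, 0, 0.8], [0, 0, 0, 0, 0, 0, 0.8], [0, 0, 0, 0, 0, 0, 0.8], [0, 0, 0, 0, 0, 0, 0.8], [0, 0, 0, 0, 0, 0, 0.8]]]}}

```text
t: 28.2
tcp_pos: [602.5, 139.0, 307.1]
eef_rot: [-0.565, 3.09, 0.0]
contact_force: [-0.8, -0.3, 0.3]
opening: 0.798
finger_force: 0.0
```

```bash
python3 - <<'E'
from h import *
for n,(u,v) in {'scene':(300,146),'side':(333,182)}.items():
    im,d=arm.snapshot(n); np.savez(n+'2.npz',im=im,d=d);P=pts(n,d);hsv=cv2.cvtColor(im,cv2.COLOR_RGB2HSV)
    m=(d>0)&(np.hypot(P[...,0]-602,P[...,1]-139)<60)&(cv2.inRange(hsv,np.array((4,130,90)),np.array((22,255,255)))>0)&(P[...,2]>212)
    print(n,m.sum(),'cap top z',np.percentile(P[m][:,2],95),P[m].mean(0))
    cr=im[v-60:v+60,u-60:u+60,::-1]; cv2.imwrite(f'pics/{n}6.png',cv2.resize(cr,(400,400),interpolation=cv2.INTER_CUBIC))
cv2.imwrite('pics/both6.png',np.hstack([cv2.imread(f'pics/{n}6.png') for n in ['scene','side']]))
E
python3 m3.py | grep -E 'cheek|front|plate'
```

```text
scene 57 cap top z 230.21991873596957 [598.91122762 145.14046518 226.65053582]
side 178 cap top z 233.79759319374332 [598.17414354 134.30384309 229.84348208]
  cheek y 29.970007806302135 yaw slope 0.015637756842655278 vertical slope 0.016465926644541707
  front x -59.03776522598977 slope z 0.008081269601482909
  plate 111 top z [213.15867359 214.86051193]
  cheek top [191.38303953 193.09394021]
  cheek y -29.39098096330087 yaw slope -0.0672831811423466 vertical slope 0.005198921137774861
  front x -60.539461519382286 slope z -0.0008149850142121707
  plate 229 top z [216.38351696 217.92188669]
  cheek top [197.1618059  197.77367662]
```

View pics/both6.png

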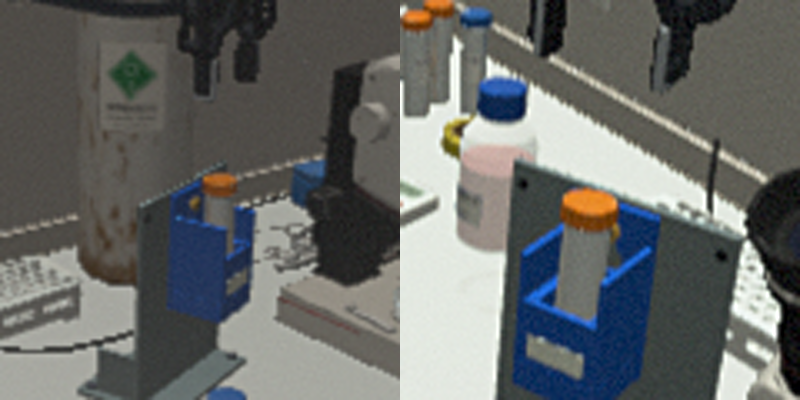

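The tube stands cap up in the hanging holder, with its cap at side (590,210) and cap top at about 232 mm. The holder hasn't moved and the gripper is clear.

```bash
python3 -c "
from station import arm
print(arm.hand_in())"
```

```text
the job is handed in; nothing more can be done
None
```

The blue holder hangs on the screw of the 160 x 220 mm panel with the orange-capped tube standing in it cap up, and I handed the job in at about 28 s; the hand-in returned no verdict.

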